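Put the microscope and photometer optics away in their rests

ROBOT

A 6-joint arm with a two-finger parallel gripper is mounted at the origin on the work surface. World frame = base frame: x ahead of the robot, y to its left, z up, the work surface at z = 0. Lengths are in m, angles in degrees, forces in N, time in s.
With the tool pointing down it reaches from about 0.4 to 0.825 m from the base axis. Payload 7 kg.
Tool frame: the origin (TCP) lies on the centre line of the jaws, within the pads' length; the fingertips stand 8 mm ahead of it and the grasp point (between the pads) lies 11 mm behind it; z points along the fingers, y is the line along which they close (so a half turn about z gives the same grasp; the last joint's range is limited). The gripper opens to 88 mm and grips with 3 to 60 N. Pads are 19 mm wide; open, the fingers measure 130 mm over their backs; the gripper's body (78 mm by 193 mm) begins 47 mm behind the grasp point.
Start: joints at [-56.545, 20.546, 0.682, 0, -70.136, -16.507], TCP at [0.197, -0.646, 0.235] pointing down, gripper open.
Joint ranges: [-176.03, 176.03], [-82.01, 121.73], [-58.28, 71.71], [-173.87, 95.51], [-174.79, -0.11], [-173.66, 173.66]. Speed limits (degrees/s): [136.94, 136.94, 172.46, 180, 180, 180].

INTERFACE

Orientations are given as [roll, pitch, yaw] about the fixed x, y, z axes, in that order (R = Rz(yaw) Ry(pitch) Rx(roll)).
In Python, from plant import ctrl, vision gives the robot as it stands. The module is installed in compiled form; this text tells all that it offers.
- The arm moves only by the tool move_arm, never from a script. Its argument "moves" is one flat list of numbers, 7 for each row, row after row: the finger opening in cm, from 0 to 8.76, then the shift along the tool's x, y, z in cm, then the turn, a rotation vector about the tool's x, y, z in rad. A call has 1 to 8 rows; each row shifts and turns the commanded pose from where the row before left it, along the tool's axes as they then stand; what a row does not reach is not made up. A row lasts 1/10 s, in which the tool goes at most 50 mm and 8.59 degrees, less where a joint would pass 70% of its speed; a pose out of reach is approached as far as the arm can. A call with a gripper value outside its range is refused whole. The fingers move at their own pace and stop on an object; the grip force is fixed at half the most. Time passes only in rows, so rows that do not move let the fingers close. It gives the time, the measured TCP pose, the force, the opening and the grip force at its end, in the units of the state.
- ctrl.get_obs(): the state, without advancing time (a new reading comes with each control period).
- vision.snapshot(name): name is "side" or "top" or "wrist"; returns (picture, depth): 420x560x3 uint8, red, green, blue; 420x560 float32, m along the optical axis (not along the pixel's ray), 0 where there is no reading.
- vision.camera_model(name): a dict with "vertical_fov" (degrees; the focal length in pixels is half the picture's height over the tangent of half this angle, whatever the lens; pixels are square), "cx", "cy" (the principal point, pixels), "D" ([k1, k2, p1, p2, k3] as OpenCV has them; the pictures are not rectified), "cam_to_world" (4x4, takes a point from camera to world coordinates). Camera axes: x right, y down, z forward; pixel columns grow to the right and rows downward; lengths in m; the calibration is good to about 2 mm. A picture is of the moment at which its call begins: read the wrist's pose just before it. camera_model takes no time and is no camera call; for the wrist camera it gives the pose at the moment of the call.
- ctrl.close_job(): hands the job in; it is judged then, once.
The state is a dict: "clock": time; "joint_pos": joint angles; "qvel": joint speeds; "tau": joint torques, N m; "tool_pos": TCP position; "orientation": TCP orientation; "force": force on the tool from outside, world axes, zero at the start; "moment": the same for the moment, N m; "opening": finger opening in m; "gripper_force": force on a finger pad.
Only numpy, scipy, OpenCV 4.12 (cv2) and the standard library are available. Lean on these libraries where they do the work, as an engineer would, in place of code of your own. Each camera call takes 0.05 s, during which the arm holds its last target. There are 200 camera calls.

TASK

Put the four loose optical parts away: set each one down, upright, in the white rest whose pocket matches it in shape and size, the square and the long part lying square with their pockets, and leave all four seated on the pocket floors and let go. They are optics, so do not drop or throw any of them, and leave the glass beaker and the small amber oil bottle standing where they are.

Things in the scene. Friction and masses are not known exactly. Their poses are not given: they have to be found in the camera images.
- condenser: Condenser lens in a low round aluminium mount: diameter 54 mm up to 19 mm high, then narrowing to 36 mm at its top, 24 mm high; a glass disc in the top. About 150 g. Stands upright on the bench. It belongs in rest_large_round. Origin: centre of its underside; z up.
- objective: Microscope objective, standing nose up: aluminium barrel of diameter 26 mm up to 33 mm high with a thin dark band (diameter 26.8 mm) at 26 to 30 mm, then a cone that narrows to 13 mm at the top, 48 mm high. About 100 g. It belongs in rest_small_round. Origin: centre of its underside; z up.
- filter_cube: Filter cube: aluminium block 34 x 34 mm (its x and y) and 36 mm high, round dark opening in the top, round glass windows in the sides. About 120 g. Stands on the bench at any yaw. It belongs in rest_square; any of the four quarter turns will do. Origin: centre of its underside; z up.
- cell_carrier: Cell carrier: long aluminium block, 72 mm along its x, 28 mm along its y, 34 mm high, with four small square cells in a row in its top. About 180 g. Stands on the bench at any yaw. It belongs in rest_long, its long side along the pocket; either way round will do. Origin: centre of its underside; z up.
- rest_large_round: Rest for the condenser: block 88 x 88 mm with a round pocket of diameter 70 mm. White plastic block 12 mm high, fixed to the bench, with one pocket in its top: the pocket is 7 mm deep and lined dark grey, its floor 5 mm above the bench. Origin: centre of the underside, on bench level, straight below the pocket's centre; z up.
- rest_small_round: Rest for the objective: block 60 x 60 mm with a round pocket of diameter 41 mm. White plastic block 12 mm high, fixed to the bench, with one pocket in its top: the pocket is 7 mm deep and lined dark grey, its floor 5 mm above the bench. Origin: centre of the underside, on bench level, straight below the pocket's centre; z up.
- rest_square: Rest for the filter cube: block 67 x 67 mm with a square pocket 49 x 49 mm (sides along its x and y). White plastic block 12 mm high, fixed to the bench, with one pocket in its top: the pocket is 7 mm deep and lined dark grey, its floor 5 mm above the bench. Origin: centre of the underside, on bench level, straight below the pocket's centre; z up.
- rest_long: Rest for the cell carrier: block 105 mm (its x) by 61 mm (its y) with an oblong pocket 87 mm along x by 43 mm along y. White plastic block 12 mm high, fixed to the bench, with one pocket in its top: the pocket is 7 mm deep and lined dark grey, its floor 5 mm above the bench. Origin: centre of the underside, on bench level, straight below the pocket's centre; z up.
- beaker: Small glass beaker standing on the bench among the parts, not to be disturbed: mouth diameter 48 mm, 55 mm high, loose. Origin: centre of its underside; z up.
- oil_bottle: Small amber glass immersion-oil bottle with a black cap standing on the bench among the parts, not to be disturbed: diameter 34 mm, 58 mm high, loose. Origin: centre of its underside; z up.
Mind the look-alikes: they are no part of the job. Leave any brown, purple or red look-alike of the rest_square alone.

How it is judged (in metres and radians):
At the end, for the whole second after the job is handed in: Each part sits in its own rest: within 12 mm of its centre, underside under 9 mm above the bench-level origin of the rest (pocket floor is 5), upright within 0.12 rad, carrier and cube within 0.3 rad of square with the pocket (any matching turn), still and released (horizontal distance between condenser and rest_large_round below 0.012 m and z of condenser in the frame of rest_large_round below 0.009 m and angle between each of condenser, objective, filter_cube, cell_carrier's own z axis and vertical below 0.12 rad and linear speed of each of condenser, objective, filter_cube, cell_carrier below 0.02 m/s and contact force between the fingers and condenser below 0.05 N and horizontal distance between objective and rest_small_round below 0.012 m and z of objective in the frame of rest_small_round below 0.009 m and contact force between the fingers and objective below 0.05 N and horizontal distance between filter_cube and rest_square below 0.012 m and z of filter_cube in the frame of rest_square below 0.009 m and contact force between the fingers and filter_cube below 0.05 N and horizontal distance between cell_carrier and rest_long below 0.012 m and z of cell_carrier in the frame of rest_long below 0.009 m and contact force between the fingers and cell_carrier below 0.05 N and angle between the x axis of cell_carrier and the x axis of rest_long, either way round below 0.3 rad and (angle between the x axis of filter_cube and the x axis of rest_square, either way round below 0.3 rad or angle between the x axis of filter_cube and the y axis of rest_square, either way round below 0.3 rad)); the robot touches nothing.
It fails at once if a part is dropped or thrown: more than 35 mm above the bench without the gripper holding it ((height (world z) of condenser above 0.035 m and contact force between the fingers and condenser below 0.02 N) or (height (world z) of objective above 0.035 m and contact force between the fingers and objective below 0.02 N) or (height (world z) of filter_cube above 0.035 m and contact force between the fingers and filter_cube below 0.02 N) or (height (world z) of cell_carrier above 0.035 m and contact force between the fingers and cell_carrier below 0.02 N)).
It fails at once if the beaker is knocked over or shifted more than 30 mm (distance of beaker from where it was at the start of the episode above 0.03 m or angle between beaker's own z axis and vertical above 0.5 rad).
It fails at once if the oil bottle is knocked over or shifted more than 30 mm (distance of oil_bottle from where it was at the start of the episode above 0.03 m or angle between oil_bottle's own z axis and vertical above 0.5 rad).
It also fails if it takes over 104 s, if anything falls off the work surface, if the arm or the gripper's body presses on something with over 40 N, if the wrist force passes 120 N, or if a joint passes its speed limit or range.

## Working session

There is one attempt and no reset: what is moved stays moved. The work goes in short steps, Python scripts to look and compute and a tool call to move; the robot and the scene stay as the last step left them, time stands still between calls to the robot, and variables do not carry over. Pictures are saved under pics/ and viewed, at most 14 in all, crops included, and the job is handed in when it is done.

Besides the shell and the picture viewer there is one more tool, called after "Request:" by a JSON object that holds its "method" and its "body". move_arm: Moves the arm, as the interface text tells. Its arguments: {"type":"object","properties":{"moves":{"type":"array"}},"required":["moves"]}

```bash
mkdir -p pics
cat > h.py <<'E'
import numpy as np, cv2
from plant import ctrl, vision
def snap(n):
    m=vision.camera_model(n); p,d=vision.snapshot(n); return p,d,m
def K(m,h=420):
    f=h/2/np.tan(np.radians(m['vertical_fov'])/2)
    return np.array([[f,0,m['cx']],[0,f,m['cy']],[0,0,1.]])
def rays(m,uv):
    uv=np.asarray(uv,float).reshape(-1,1,2)
    n=cv2.undistortPoints(uv,K(m),np.array(m['D'],float)).reshape(-1,2)
    return np.c_[n,np.ones(len(n))]
def at_z(m,uv,z):
    T=np.array(m['cam_to_world']); r=rays(m,uv)@T[:3,:3].T; o=T[:3,3]
    return o+r*((z-o[2])/r[:,2])[:,None]
def cloud(d,m):
    v,u=np.mgrid[:d.shape[0],:d.shape[1]]
    T=np.array(m['cam_to_world']); r=rays(m,np.c_[u.ravel(),v.ravel()])*d.reshape(-1,1)
    return (r@T[:3,:3].T+T[:3,3]).reshape(*d.shape,3)
def save(p,name,s=1):
    cv2.imwrite('pics/'+name,cv2.resize(p[...,::-1],None,fx=s,fy=s))
E
python3 - <<'E'
from h import *
p,d,m=snap('top'); save(p,'top.png',1.4); np.savez('top.npz',p=p,d=d)
print(m)
p,d,m=snap('side'); save(p,'side.png',1.4)
o=ctrl.get_obs();print(o)
E
```

```text
{'vertical_fov': 47.151336044456386, 'cx': 289.2294172599989, 'cy': 209.09353288026125, 'D': array([0.05675465, 0.        , 0.        , 0.        , 0.        ]), 'cam_to_world': array([[ 0.00989027, -0.98920027,  0.14623612,  0.22646901],
       [-0.99994124, -0.00913485,  0.00583644, -0.06893146],
       [-0.00443756, -0.14628525, -0.9892325 ,  1.57738376],
       [ 0.        ,  0.        ,  0.        ,  1.        ]])}
{'clock': 0.1, 'joint_pos': array([-5.65454753e+01,  2.05873568e+01,  6.40098753e-01, -1.60211846e-02,
       -7.01342402e+01, -1.65068250e+01]), 'qvel': array([-0.00667106, -0.15299051,  0.05795152, -0.0655665 ,  0.03908812,
        0.00408654]), 'tau': array([-1.54879333e-03, -5.84161091e+01,  2.93750238e+01,  7.01553941e+00,
        1.01540811e-02, -5.15859176e-05]), 'tool_pos': array([ 0.19661502, -0.64530998,  0.23372963]), 'orientation': array([ 1.79917581e+02, -8.71691541e-03, -1.63057749e+02]), 'force': array([ 0.73280003, -0.12312361, -0.26750208]), 'moment': array([ 0.01771523, -0.04972822, -0.00987693]), 'gripper_force': 0.0, 'opening': 0.08747266752568227}
```

View pics/top.png

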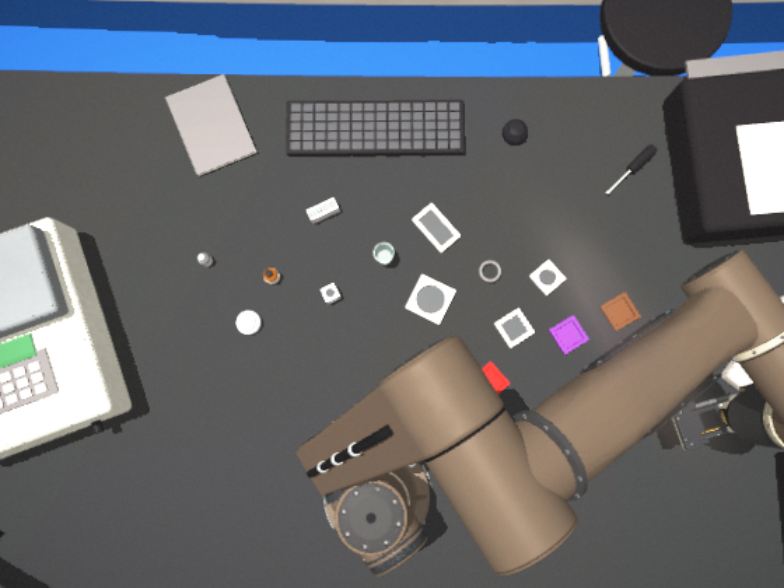

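View pics/side.png

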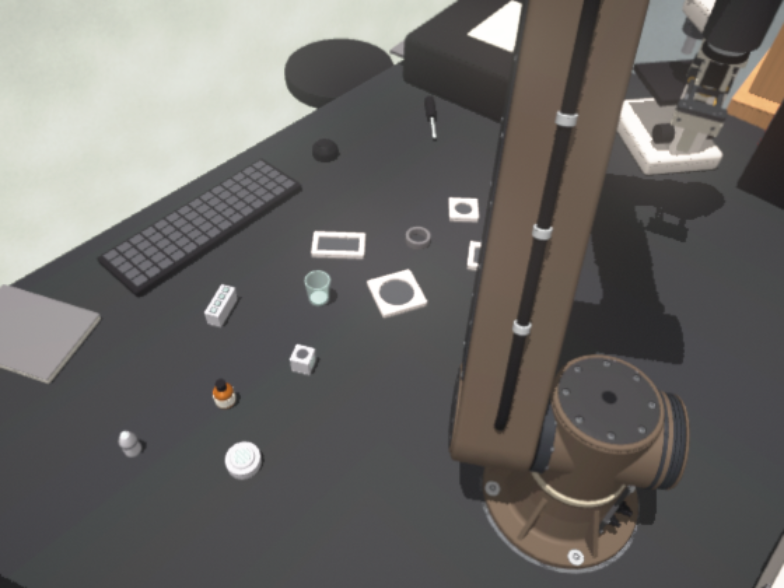

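Top view (1.4× pixels): carrier (323,210), objective (205,259), bottle (271,275), condenser (248,322), cube (331,293) and beaker (384,253). The rests are long (436,227), large round (431,299) and small round (548,277). Four squares could be rest_square: white (514,328), purple (569,335), brown (620,311) and red (495,376). The white one fits, since the task says to leave the coloured look-alikes alone.

```bash
cat > seg.py <<'E'
from h import *
z=np.load('top.npz'); p,d=z['p'],z['d']; m=vision.camera_model('top')
C=cloud(d,m); g=p.min(2)
S=dict(carrier=(323,210,.034),objective=(205,259,.03),condenser=(248,322,.02),cube=(331,293,.036),rlong=(436,227,.012),rlarge=(431,299,.012),rsmall=(548,277,.012),rsq=(514,328,.012),bottle=(271,275,.05),beaker=(384,253,.055),ring=(489,271,.01))
for n,(u,v,h) in S.items():
    u,v=u/1.4,v/1.4; r=26
    u0,v0=int(u-r),int(v-r); P=C[v0:v0+2*r,u0:u0+2*r]; 
    hm=(P[...,2]>.006).astype(np.uint8)
    k,lab,st,ce=cv2.connectedComponentsWithStats(hm)
    l=min((i for i in range(1,k) if st[i,4]>15),key=lambda i:np.hypot(*(ce[i]-r)),default=None)
    if l is None: print(n,'none'); continue
    Q=P[lab==l]; zt=np.percentile(Q[:,2],95)
    T=Q[Q[:,2]>zt-.006]
    c,s,a=cv2.minAreaRect((T[:,:2]*1000).astype(np.float32))
    print(n,len(Q),'ztop %.3f'%zt,'rect c',np.round(c,1),'s',np.round(s,1),'a %.1f'%a,'mean',np.round(T[:,:2].mean(0)*1000,1),'R %.0f'%np.hypot(*c))
    if n.startswith('r') : continue
E
python3 seg.py
python3 - <<'E'
import sys; sys.path.insert(0,'.')
from h import *
z=np.load('top.npz'); save(z['p'][130:290,130:430],'/crop.png',2.6)
m=vision.camera_model('wrist'); o=ctrl.get_obs()
from scipy.spatial.transform import Rotation as R
Rt=R.from_euler('xyz',o['orientation'],degrees=True).as_matrix(); T=np.array(m['cam_to_world'])
print('cam in tool',np.round(Rt.T@(T[:3,3]-o['tool_pos']),4)); print(np.round(Rt.T@T[:3,:3],3)); print(m['vertical_fov'])
print(np.round(Rt,3))
E
```

```text
carrier 256 ztop 0.040 rect c [454.6  23.2] s [487.4  67.4] a 29.9 mean [639.4 128.6] R 455
objective 74 ztop 0.050 rect c [530.3 408.2] s [15.3 11.8] a 43.6 mean [532.  409.6] R 669
condenser 229 ztop 0.029 rect c [300.8 134.9] s [431.4  47.2] a 63.7 mean [377.9 291.6] R 330
cube 126 ztop 0.041 rect c [451.7 112.5] s [33.3 33. ] a 27.5 mean [451.  112.7] R 465
rlong 367 ztop 0.017 rect c [ 615.1 -132.2] s [105.6  60.8] a 41.5 mean [ 612.9 -136.1] R 629
rlarge 518 ztop 0.018 rect c [363.9 -83.4] s [ 88.4 261.9] a 65.4 mean [ 442.7 -120.1] R 373
rsmall 290 ztop 0.018 rect c [ 370.7 -243.4] s [ 59.2 452.8] a 40.3 mean [ 495.3 -388.5] R 444
rsq 321 ztop 0.018 rect c [ 306.8 -208.3] s [ 66.  321.1] a 33.8 mean [ 374.5 -312.7] R 371
bottle 116 ztop 0.063 rect c [493.3 253.9] s [13.9 18.1] a 2.4 mean [493.5 252.4] R 555
beaker 133 ztop 0.057 rect c [544.7  -9.8] s [44. 44.] a 46.2 mean [544.7 -12.7] R 545
ring 111 ztop 0.023 rect c [ 508.4 -256.9] s [49.3 47.3] a 87.9 mean [ 510.  -255.9] R 570
cam in tool [ 0.0844  0.0002 -0.1497]
[[ 0.001 -0.95  -0.311]
 [ 1.     0.001  0.   ]
 [ 0.    -0.311  0.95 ]]
59.27147202837992
[[-0.957 -0.291 -0.001]
 [-0.291  0.957  0.001]
 [ 0.     0.001 -1.   ]]
```

View pics/crop.png

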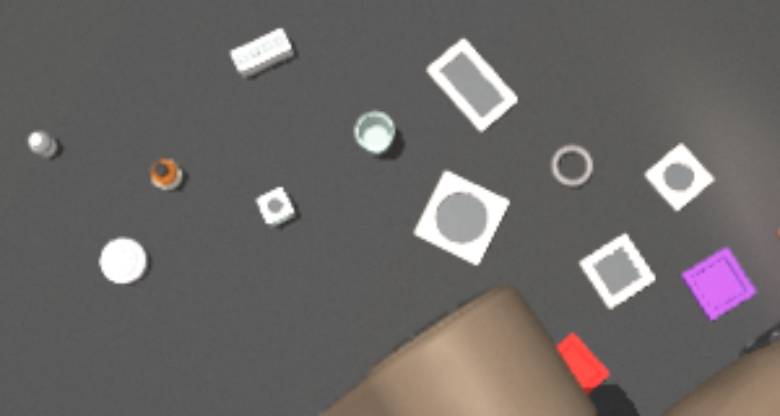

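The crop confirms the white square-pocketed block at crop (617,270) as rest_square. Purple is at (718,283) and red at (582,362), and neither matches. The grey ring at (572,165) is not part of the job. I'll re-run the fit without the invalid depth pixels.

```bash
sed -i 's/(P\[...,2\]>.006)/((P[...,2]>.009)\&(P[...,2]<.1))/; s/zt-.006\]/zt-.008]/' seg.py; python3 seg.py
```

```text
carrier 242 ztop 0.040 rect c [653.1 136.3] s [30.3 72. ] a 25.7 mean [653.6 135.1] R 667
objective 67 ztop 0.051 rect c [532.7 410. ] s [18.1 13.6] a 25.4 mean [532.2 409.5] R 672
condenser 221 ztop 0.029 rect c [384.3 307. ] s [49.8 47.9] a 41.0 mean [383.3 306.1] R 492
cube 124 ztop 0.041 rect c [451.3 112.6] s [33.1 33.3] a 26.2 mean [451.5 112.6] R 465
rlong 205 ztop 0.018 rect c [ 614.6 -131.2] s [106.2  62.9] a 41.5 mean [ 613.8 -134.7] R 628
rlarge 330 ztop 0.018 rect c [ 443.2 -119.5] s [86.9 88.7] a 64.1 mean [ 444.3 -120.8] R 459
rsmall 201 ztop 0.018 rect c [ 497.4 -392.8] s [59.3 61.9] a 41.1 mean [ 497.9 -392.3] R 634
rsq 186 ztop 0.019 rect c [ 377.6 -314. ] s [66.2 66.8] a 33.7 mean [ 376.4 -314.8] R 491
bottle 112 ztop 0.063 rect c [493.2 253.9] s [18.  14.2] a 87.7 mean [493.5 253. ] R 555
beaker 114 ztop 0.058 rect c [544.9  -9.6] s [44.6 44. ] a 46.2 mean [545.8 -10.5] R 545
ring 98 ztop 0.023 rect c [ 508.8 -257.2] s [47.5 50.1] a 1.2 mean [ 509.9 -257.3] R 570
```

Request:
{"method": "move_arm", "body": {"moves": [8.7, -3.35, 3.3, 1.0, 0, 0, -0.02, 8.7, -3.35, 3.3, 1.0, 0, 0, -0.02, 8.7, -3.35, 3.3, 1.0, 0, 0, -0.02, 8.7, -3.35, 3.3, 1.0, 0, 0, -0.02, 8.7, -3.35, 3.3, 1.0, 0, 0, -0.02, 8.7, -3.35, 3.3, 1.0, 0, 0, -0.02, 8.7, -3.35, 3.3, 1.0, 0, 0, -0.02, 8.7, -3.35, 3.3, 1.0, 0, 0, -0.02]}}

```text
clock: 0.9
tool_pos: [0.3526, -0.3019, 0.1541]
orientation: [-180.0, 0.0, -153.8]
force: [1.8, -0.7, 0.6]
opening: 0.0871
gripper_force: 0.0
```

```bash
cat >> h.py <<'E'
def look(x,y,name=None,zmin=.006,r=.07,top=.008):
    """wrist look: rect of the thing nearest (x,y)"""
    p,d,m=snap('wrist')
    if name: save(p,name,1.4)
    C=cloud(d,m); ok=(d>0)&(C[...,2]>zmin)&(C[...,2]<.1)&(np.hypot(C[...,0]-x,C[...,1]-y)<r)
    k,lab,st,ce=cv2.connectedComponentsWithStats(ok.astype(np.uint8))
    l=1+np.argmax(st[1:,4]); Q=C[lab==l]; zt=np.percentile(Q[:,2],95); T=Q[Q[:,2]>zt-top]
    c,s,a=cv2.minAreaRect((T[:,:2]*1000).astype(np.float32))
    fl=C[(d>0)&(abs(C[...,2])<.006)]
    print('n',len(Q),'zt %.4f'%zt,'bench %.4f'%np.median(fl[:,2]),'c',np.round(c,1),'s',np.round(s,1),'a %.1f'%a)
    return p,C
def plan(x,y,z,psi=None):
    o=ctrl.get_obs(); q=o['orientation'][2]; t=o['tool_pos']; a=np.radians(q)
    if psi is None: psi=q
    turn=-np.radians((psi-q+180)%360-180)
    D=np.array([x,y,z])-t; R=np.array([[np.cos(a),np.sin(a),0],[np.sin(a),-np.cos(a),0],[0,0,-1]])
    S=R.T@D*100
    a2=np.radians(psi); R2=np.array([[np.cos(a2),np.sin(a2),0],[np.sin(a2),-np.cos(a2),0],[0,0,-1]])
    print('t %.2f at'%o['clock'],np.round(t,4),np.round(o['orientation'],2),'open %.4f F %.1f'%(o['opening'],o['gripper_force']),
     '| shift cm before turn',np.round(S,2),'after turn',np.round(R2.T@D*100,2),'rows %.1f'%(np.linalg.norm(S)/5),'turn %.3f (%.1f rows)'%(turn,abs(turn)/.149),'J',np.round(o['joint_pos'],0))
E
python3 - <<'E'
from h import *
look(.378,-.314,'w1.png'); 
plan(.443,-.120,.15,-153.8)
E
```

```text
n 3120 zt 0.0126 bench -0.0003 c [ 380.9 -312.8] s [67.9 67.2] a 32.9
t 0.95 at [ 0.3535 -0.297   0.1527] [ 1.7988e+02  2.0000e-02 -1.5367e+02] open 0.0870 F 0.0 | shift cm before turn [-15.87  11.9    0.27] after turn [-15.84  11.93   0.27] rows 4.0 turn 0.002 (0.0 rows) J [-16.   5. -32.  -0. -54. -48.]
```

View pics/w1.png

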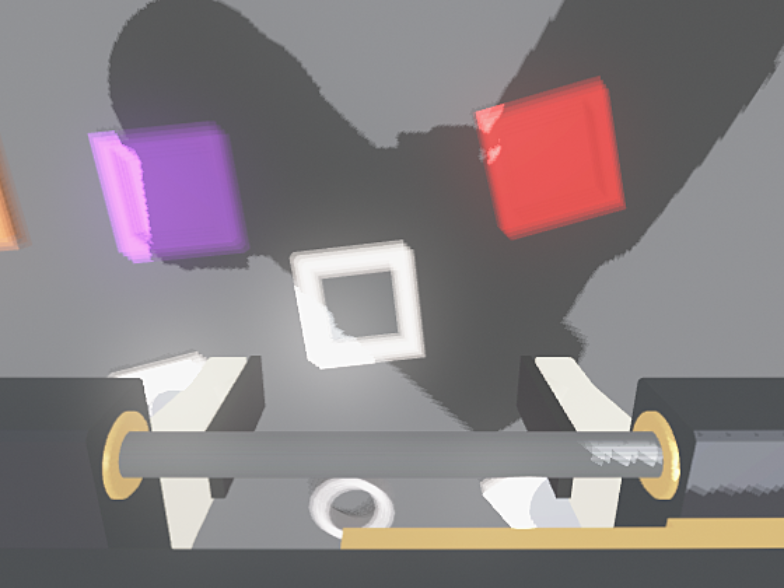

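The picture shows the white rest between the purple and red look-alikes, at 1.4× pixels (358,303). It fits at (0.381, -0.313), 32.9°, size 67 mm as given. Next stop is above rest_large_round.

Request:
{"method": "move_arm", "body": {"moves": [8.7, -3.9, 2.9, 0, 0, 0, 0, 8.7, -3.9, 2.9, 0, 0, 0, 0, 8.7, -3.9, 2.9, 0, 0, 0, 0, 8.7, -3.9, 2.9, 0, 0, 0, 0, 8.7, 0, 0, 0, 0, 0, 0]}}

```text
clock: 1.45
tool_pos: [0.444, -0.1269, 0.1548]
orientation: [-180.0, 0.1, -153.6]
force: [0.6, -1.4, -0.3]
opening: 0.0874
gripper_force: 0.0
```

Run:
```python
from h import *
look(.443,-.120); 
plan(.451,.1126,.15,-153.8)
```

```text
n 5842 zt 0.0127 bench -0.0004 c [ 446.7 -117.3] s [88.7 88.3] a 64.2
t 1.50 at [ 0.4425 -0.1285  0.1545] [ 180.      0.   -153.62] open 0.0870 F 0.0 | shift cm before turn [-11.47  21.22   0.45] after turn [-11.4   21.26   0.45] rows 4.8 turn 0.003 (0.0 rows) J [  8.   4. -32.  -0. -54. -72.]
```

Request:
{"method": "move_arm", "body": {"moves": [8.7, -2.35, 4.25, 0.4, 0, 0, 0, 8.7, -2.35, 4.25, 0.4, 0, 0, 0, 8.7, -2.35, 4.25, 0.4, 0, 0, 0, 8.7, -2.35, 4.25, 0.4, 0, 0, 0, 8.7, -2.35, 4.25, 0.4, 0, 0, 0, 8.7, 0, 0, 0, 0, 0, 0]}}

```text
clock: 2.1
tool_pos: [0.4539, 0.1152, 0.1342]
orientation: [180.0, 0.0, -153.7]
force: [0.9, -0.1, 0.7]
opening: 0.087
gripper_force: 0.0
```

Run:
```python
from h import *
look(.454,.114,'w2.png'); 
plan(.454,.1140,.022,-153.8)
```

```text
n 2568 zt 0.0368 bench -0.0004 c [455.8 116.1] s [34.5 33.7] a 26.9
t 2.15 at [0.4533 0.1131 0.1341] [-1.7999e+02 -5.0000e-02 -1.5371e+02] open 0.0868 F 0.0 | shift cm before turn [-0.11  0.05 11.21] after turn [-0.11  0.05 11.21] rows 2.2 turn 0.001 (0.0 rows) J [  38.    6.  -33.   -0.  -51. -102.]
```

View pics/w2.png

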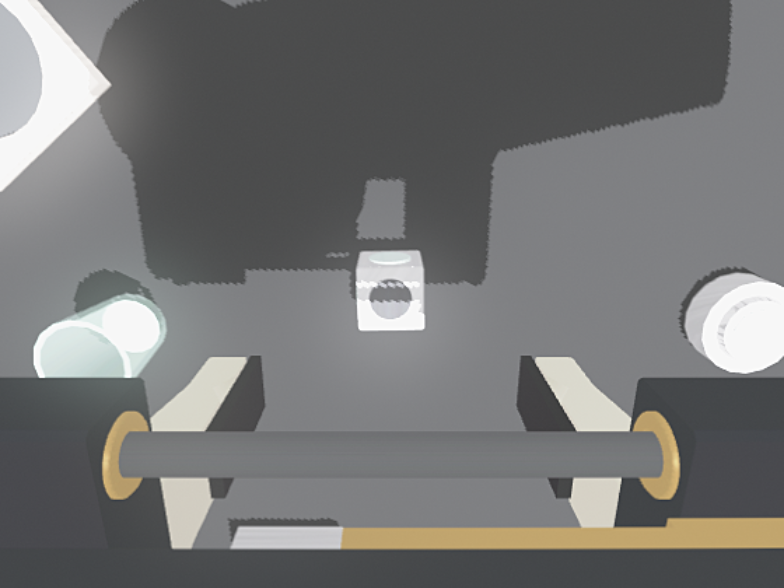

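The cube sits at (390,290), centred between the jaws. The beaker is at (100,340) and the condenser at (745,325), both clear. Going down to grip.

Request:
{"method": "move_arm", "body": {"moves": [8.7, -0.2, 0.1, 4.0, 0, 0, 0, 8.7, -0.1, 0, 4.0, 0, 0, 0, 8.7, 0, 0, 3.2, 0, 0, 0, 8.7, 0, 0, 0, 0, 0, 0, 2.5, 0, 0, 0, 0, 0, 0, 2.5, 0, 0, 0, 0, 0, 0, 2.5, 0, 0, 0, 0, 0, 0, 2.5, 0, 0, 0, 0, 0, 0]}}

```text
clock: 2.95
tool_pos: [0.4564, 0.1143, 0.0239]
orientation: [180.0, 0.2, -153.9]
force: [0.1, 0.3, -0.2]
opening: 0.0606
gripper_force: 0.0
```

Request:
{"method": "move_arm", "body": {"moves": [2.5, 0, 0, 0, 0, 0, 0, 2.5, 0, 0, 0, 0, 0, 0, 2.5, 0, 0, 0, 0, 0, 0]}}

```text
clock: 3.25
tool_pos: [0.4557, 0.1141, 0.0228]
orientation: [180.0, 0.0, -153.9]
force: [-0.7, 0.5, 0.4]
opening: 0.0369
gripper_force: 0.4
```

Request:
{"method": "move_arm", "body": {"moves": [2.5, 0, 0, 0, 0, 0, 0, 2.5, 0, 0, 0, 0, 0, 0, 2.5, 0, 0, -2.0, 0, 0, 0, 2.5, 0, 0, -3.0, 0, 0, 0, 2.5, 0, 0, -3.0, 0, 0, 0]}}

```text
clock: 3.75
tool_pos: [0.4549, 0.1134, 0.1028]
orientation: [-180.0, -0.1, -153.9]
force: [0.5, 0.1, -0.9]
opening: 0.0335
gripper_force: 30.0
```

Run:
```python
from h import *
plan(.381,-.313,.12,-147)
plan(.460,-.10,.12,-147)
```

```text
t 3.75 at [0.4549 0.1134 0.1028] [-1.7998e+02 -1.3000e-01 -1.5389e+02] open 0.0335 F 30.0 | shift cm before turn [ 25.41 -35.04  -1.72] after turn [ 29.43 -31.74  -1.72] rows 8.7 turn -0.120 (0.8 rows) J [  38.    9.  -35.   -0.  -46. -102.]
t 3.75 at [0.4549 0.1134 0.1028] [-1.7998e+02 -1.3000e-01 -1.5389e+02] open 0.0335 F 30.0 | shift cm before turn [  8.94 -19.39  -1.72] after turn [ 11.2  -18.18  -1.72] rows 4.3 turn -0.120 (0.8 rows) J [  38.    9.  -35.   -0.  -46. -102.]
```

Request:
{"method": "move_arm", "body": {"moves": [2.5, 2.5, -3.5, -0.2, 0, 0, 0, 2.5, 2.5, -3.5, -0.2, 0, 0, 0, 2.5, 2.5, -3.5, -0.2, 0, 0, 0, 2.5, 2.5, -3.5, -0.2, 0, 0, 0, 2.5, 2.5, -3.5, -0.2, 0, 0, 0, 2.5, 2.5, -3.5, -0.2, 0, 0, 0, 2.5, 2.5, -3.5, -0.2, 0, 0, 0, 2.5, 2.5, -3.5, -0.2, 0, 0, 0]}}

```text
clock: 4.55
tool_pos: [0.3984, -0.2271, 0.1185]
orientation: [180.0, -0.0, -153.9]
force: [1.3, 0.8, -0.8]
opening: 0.0338
gripper_force: 30.0
```

Request:
{"method": "move_arm", "body": {"moves": [2.5, 2.7, -3.5, 0, 0, 0, 0, 2.5, 2.7, -3.5, 0, 0, 0, 0, 2.5, 0, 0, 0, 0, 0, -0.12, 2.5, 0, 0, 0, 0, 0, 0, 2.5, 0, 0, 0, 0, 0, 0]}}

```text
clock: 5.05
tool_pos: [0.3812, -0.3118, 0.1182]
orientation: [180.0, -0.0, -147.2]
force: [0.2, -0.2, -1.2]
opening: 0.0338
gripper_force: 30.0
```

Run:
```python
from h import *
p,C=look(.381,-.313,zmin=.05); 
plan(.381,-.313,.0285,-147)
```

```text
n 146 zt 0.0999 bench -0.0003 c [ 367.9 -320.5] s [ 1.5 33.4] a 34.0
t 5.10 at [ 0.3815 -0.3115  0.1183] [ 1.7997e+02 -1.0000e-02 -1.4714e+02] open 0.0339 F 30.0 | shift cm before turn [ 0.13 -0.1   8.98] after turn [ 0.13 -0.1   8.98] rows 1.8 turn -0.002 (0.0 rows) J [-16.  10. -31.  -0. -49. -41.]
```

Request:
{"method": "move_arm", "body": {"moves": [2.5, 0.1, -0.1, 3.0, 0, 0, 0, 2.5, 0, 0, 3.0, 0, 0, 0, 2.5, 0, 0, 2.0, 0, 0, 0, 2.5, 0, 0, 0.5, 0, 0, 0, 2.5, 0, 0, 0.4, 0, 0, 0, 2.5, 0, 0, 0.1, 0, 0, 0, 2.5, 0, 0, 0, 0, 0, 0, 2.5, 0, 0, 0, 0, 0, 0]}}

```text
clock: 5.9
tool_pos: [0.382, -0.3137, 0.0294]
orientation: [-179.9, 0.1, -147.0]
force: [-0.9, 0.7, -0.8]
opening: 0.0342
gripper_force: 30.0
```

Request:
{"method": "move_arm", "body": {"moves": [2.5, 0, 0, 0.1, 0, 0, 0, 2.5, 0, 0, 0, 0, 0, 0]}}

```text
clock: 6.1
tool_pos: [0.3814, -0.3136, 0.0278]
orientation: [-180.0, 0.0, -147.0]
force: [-1.2, -0.4, -1.3]
opening: 0.0338
gripper_force: 30.0
```

Run:
```python
from h import *
for i in range(3):
  o=ctrl.get_obs(); print(o['tool_pos'],o['force'])
p,C=look(.381,-.313,'w3.png',zmin=.018)
```

```text
[ 0.38143313 -0.31360953  0.02784386] [-1.16899006 -0.4395773  -1.33433909]
[ 0.38143313 -0.31360953  0.02784386] [-1.16899006 -0.4395773  -1.33433909]
[ 0.38143313 -0.31360953  0.02784386] [-1.16899006 -0.4395773  -1.33433909]
n 15181 zt 0.0992 bench -0.0003 c [ 352.7 -331.9] s [ 10.8 102.3] a 33.1
```

Lowering another 0.5 mm, then a gentle release: open partly, back straight up.

Request:
{"method": "move_arm", "body": {"moves": [2.5, 0, 0, 0.05, 0, 0, 0, 2.5, 0, 0, 0, 0, 0, 0, 5.5, 0, 0, 0, 0, 0, 0, 5.5, 0, 0, 0, 0, 0, 0, 5.5, 0, 0, 0, 0, 0, 0, 5.5, 0, 0, -3.0, 0, 0, 0, 5.5, 0, 0, -5.0, 0, 0, 0, 5.5, 0, 0, -2.0, 0, 0, 0]}}

```text
clock: 6.95
tool_pos: [0.3829, -0.3144, 0.1308]
orientation: [-179.8, 0.1, -147.0]
force: [1.2, 0.2, 0.2]
opening: 0.0551
gripper_force: 0.0
```

Run:
```python
from h import *
look(.381,-.313,'w4.png',zmin=.025) 
plan(.503,-.390,.15,-139)
```

```text
n 2529 zt 0.0418 bench -0.0003 c [ 381.8 -313.3] s [33.9 34. ] a 33.0
t 7.00 at [ 0.384  -0.3148  0.1327] [-179.61    0.23 -146.95] open 0.0548 F 0.0 | shift cm before turn [ -5.88 -12.79  -1.73] after turn [ -4.05 -13.48  -1.73] rows 2.8 turn -0.139 (0.9 rows) J [-17.   9. -30.   0. -51. -40.]
```

View pics/w4.png

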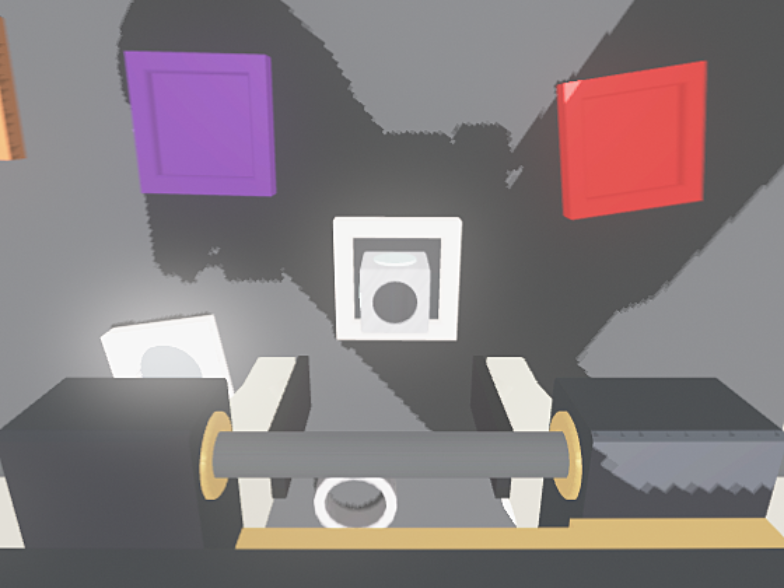

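The cube is seated square in the white rest at (395,280), with its top at 41 mm as it should be. While close, I'll look at rest_small_round.

Request:
{"method": "move_arm", "body": {"moves": [8.7, -2.0, -4.25, -0.5, 0, 0, 0, 8.7, -2.0, -4.25, -0.5, 0, 0, 0, 8.7, -2.0, -4.25, -0.5, 0, 0, 0, 8.7, 0, 0, 0, 0, 0, 0]}}

```text
clock: 7.4
tool_pos: [0.5053, -0.3905, 0.1411]
orientation: [-179.9, -0.0, -147.0]
force: [-1.8, 1.1, -1.1]
opening: 0.0812
gripper_force: 0.0
```

Run:
```python
from h import *
look(.501,-.391) 
plan(.618,-.129,.15)
plan(.618,-.129,.15,-138.5)
```

```text
n 3813 zt 0.0127 bench -0.0004 c [ 500.7 -392.2] s [60.5 60.1] a 41.0
t 7.45 at [ 0.5028 -0.3889  0.1405] [ 1.7995e+02 -4.0000e-02 -1.4704e+02] open 0.0840 F 0.0 | shift cm before turn [-23.81  15.53  -0.95] after turn [-23.81  15.53  -0.95] rows 5.7 turn -0.000 (0.0 rows) J [-20.  21. -12.   0. -57. -37.]
t 7.45 at [ 0.5028 -0.3889  0.1405] [ 1.7995e+02 -4.0000e-02 -1.4704e+02] open 0.0840 F 0.0 | shift cm before turn [-23.81  15.53  -0.95] after turn [-25.85  11.83  -0.95] rows 5.7 turn -0.149 (1.0 rows) J [-20.  21. -12.   0. -57. -37.]
```

Request:
{"method": "move_arm", "body": {"moves": [8.7, -3.95, 2.6, -0.2, 0, 0, 0, 8.7, -3.95, 2.6, -0.2, 0, 0, 0, 8.7, -3.95, 2.6, -0.2, 0, 0, 0, 8.7, -3.95, 2.6, -0.2, 0, 0, 0, 8.7, -3.95, 2.6, -0.2, 0, 0, 0, 8.7, -3.95, 2.6, 0, 0, 0, 0, 8.7, 0, 0, 0, 0, 0, 0]}}

```text
clock: 8.15
tool_pos: [0.6161, -0.1232, 0.1518]
orientation: [180.0, 0.0, -146.7]
force: [-0.1, -1.1, -0.4]
opening: 0.087
gripper_force: 0.0
```

Run:
```python
from h import *
look(.618,-.129,r=.08) 
plan(.657,.138,.15,-64.3)
```

```text
n 4160 zt 0.0127 bench -0.0004 c [ 619.3 -130. ] s [105.9  61.2] a 41.3
t 8.20 at [ 0.6149 -0.1251  0.1516] [ 1.7997e+02 -2.0000e-02 -1.4679e+02] open 0.0870 F 0.0 | shift cm before turn [-17.93  19.71   0.16] after turn [-21.88 -15.2    0.16] rows 5.3 turn -1.440 (9.7 rows) J [  6.  20. -12.  -0. -58. -63.]
```

Request:
{"method": "move_arm", "body": {"moves": [8.7, -3.0, 3.3, 0, 0, 0, 0, 8.7, -3.0, 3.3, 0, 0, 0, 0, 8.7, -3.0, 3.3, 0, 0, 0, 0, 8.7, -3.0, 3.3, 0, 0, 0, 0, 8.7, -3.0, 3.3, 0, 0, 0, 0, 8.7, -2.9, 3.2, 0, 0, 0, 0, 8.7, 0, 0, 0, 0, 0, -0.144, 8.7, 0, 0, 0, 0, 0, -0.144]}}

```text
clock: 9.0
tool_pos: [0.6569, 0.1351, 0.1513]
orientation: [180.0, -0.1, -130.1]
force: [-0.0, -0.7, -0.5]
opening: 0.0873
gripper_force: 0.0
```

Request:
{"method": "move_arm", "body": {"moves": [8.7, 0, 0, 0.4, 0, 0, -0.144, 8.7, 0, 0, 0.4, 0, 0, -0.144, 8.7, 0, 0, 0.4, 0, 0, -0.144, 8.7, 0, 0, 0.4, 0, 0, -0.144, 8.7, 0, 0, 0.4, 0, 0, -0.144, 8.7, 0, 0, 0, 0, 0, -0.144, 8.7, 0, 0, 0, 0, 0, -0.144, 8.7, 0, 0, 0, 0, 0, -0.144]}}

```text
clock: 9.8
tool_pos: [0.6569, 0.1332, 0.1316]
orientation: [179.9, 0.0, -64.2]
force: [-0.8, 0.1, -0.4]
opening: 0.0873
gripper_force: 0.0
```

Request:
{"method": "move_arm", "body": {"moves": [8.7, 0, 0, 0, 0, 0, 0]}}

```text
clock: 9.9
tool_pos: [0.6571, 0.1334, 0.1318]
orientation: [179.9, 0.0, -64.4]
force: [-1.0, 0.5, 0.4]
opening: 0.0867
gripper_force: 0.0
```

Run:
```python
from h import *
look(.657,.138,'w5.png',r=.08) 
plan(.657,.138,.022,-64.3)
```

```text
n 3931 zt 0.0348 bench -0.0005 c [656.5 139.6] s [27.5 72.4] a 26.2
t 9.95 at [0.6572 0.1336 0.1318] [ 1.7996e+02  1.0000e-02 -6.4740e+01] open 0.0869 F 0.0 | shift cm before turn [-0.41 -0.17 10.98] after turn [-0.4  -0.17 10.98] rows 2.2 turn -0.008 (0.1 rows) J [ 28.  24.  -7.  -0. -58.  -3.]
```

Request:
{"method": "move_arm", "body": {"moves": [8.7, -0.55, -0.2, 4.0, 0, 0, -0.012, 6.0, 0, 0, 4.0, 0, 0, 0, 5.0, 0, 0, 2.5, 0, 0, 0, 5.0, 0, 0, 0.5, 0, 0, 0, 2.0, 0, 0, 0, 0, 0, 0, 2.0, 0, 0, 0, 0, 0, 0, 2.0, 0, 0, 0, 0, 0, 0, 2.0, 0, 0, 0, 0, 0, 0]}}

```text
clock: 10.75
tool_pos: [0.658, 0.141, 0.0237]
orientation: [-179.9, 0.0, -63.8]
force: [-0.6, -0.2, -0.2]
opening: 0.0366
gripper_force: 0.0
```

Request:
{"method": "move_arm", "body": {"moves": [2.0, 0, 0, 0, 0, 0, 0, 2.0, 0, 0, 0, 0, 0, 0]}}

```text
clock: 10.95
tool_pos: [0.6574, 0.1407, 0.023]
orientation: [-180.0, -0.0, -63.8]
force: [-3.0, 0.2, 6.9]
opening: 0.0279
gripper_force: 30.0
```

Request:
{"method": "move_arm", "body": {"moves": [2.0, 0, 0, 0, 0, 0, 0, 2.0, 0, 0, -2.0, 0, 0, 0, 2.0, 0, 0, -3.0, 0, 0, 0, 2.0, 0, 0, -3.0, 0, 0, 0, 2.0, 0, 0, -2.0, 0, 0, 0.145, 2.0, 0, 0, 0, 0, 0, 0.145, 2.0, 0, 0, 0, 0, 0, 0.145, 2.0, 0, 0, 0, 0, 0, 0.145]}}

```text
clock: 11.75
tool_pos: [0.657, 0.1407, 0.122]
orientation: [180.0, 0.0, -97.4]
force: [0.1, 0.3, -1.3]
opening: 0.0277
gripper_force: 30.0
```

Request:
{"method": "move_arm", "body": {"moves": [2.0, 0, 0, 0, 0, 0, 0.145, 2.0, 0, 0, 0, 0, 0, 0.145, 2.0, 0, 0, 0, 0, 0, 0.145, 2.0, 0, 0, 0, 0, 0, 0.145, 2.0, 0, 0, 0, 0, 0, 0.145, 2.0, 2.95, -2.55, 0, 0, 0, 0, 2.0, 2.95, -2.55, 0, 0, 0, 0, 2.0, 2.95, -2.55, 0, 0, 0, 0]}}

```text
clock: 12.55
tool_pos: [0.6409, 0.0239, 0.1216]
orientation: [180.0, -0.0, -138.5]
force: [1.6, -1.2, -0.5]
opening: 0.0277
gripper_force: 30.0
```

Request:
{"method": "move_arm", "body": {"moves": [2.0, 2.95, -2.55, 0, 0, 0, 0, 2.0, 2.95, -2.55, 0, 0, 0, 0, 2.0, 2.95, -2.55, 0, 0, 0, 0, 2.0, 2.95, -2.55, 0, 0, 0, 0, 2.0, 0, 0, 0, 0, 0, 0, 2.0, 0, 0, 0, 0, 0, 0]}}

```text
clock: 13.15
tool_pos: [0.62, -0.1309, 0.1218]
orientation: [180.0, -0.0, -138.7]
force: [-0.7, 0.2, -2.0]
opening: 0.0273
gripper_force: 30.0
```

Run:
```python
from h import *
look(.619,-.13,'w6.png',zmin=.05,r=.1,top=.1) 
plan(.6193,-.1300,.028,-138.7)
```

```text
n 2 zt 0.0998 bench -0.0004 c [ 597.7 -160.1] s [0.5 0. ] a 123.9
t 13.20 at [ 0.6203 -0.13    0.1218] [ 179.98   -0.   -138.65] open 0.0278 F 30.0 | shift cm before turn [0.08 0.06 9.38] after turn [0.08 0.06 9.38] rows 1.9 turn 0.001 (0.0 rows) J [  6.  22. -13.  -0. -55. -54.]
```

View pics/w6.png

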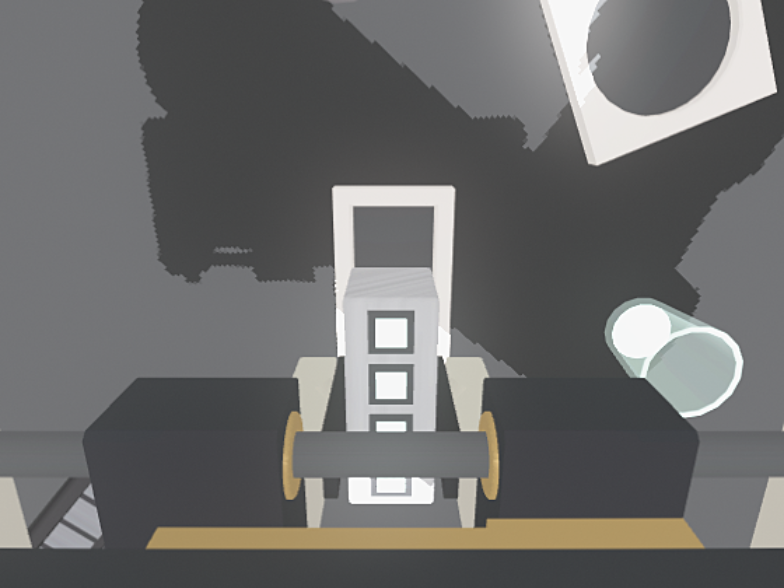

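The carrier is held level over rest_long, parallel with the pocket at (393,270). The beaker is clear at (680,355). Lowering.

Request:
{"method": "move_arm", "body": {"moves": [2.0, 0.1, 0, 3.0, 0, 0, 0, 2.0, 0, 0, 3.0, 0, 0, 0, 2.0, 0, 0, 2.4, 0, 0, 0, 2.0, 0, 0, 0.5, 0, 0, 0, 2.0, 0, 0, 0.3, 0, 0, 0, 2.0, 0, 0, 0.1, 0, 0, 0, 2.0, 0, 0, 0, 0, 0, 0]}}

```text
clock: 13.9
tool_pos: [0.6206, -0.1302, 0.0303]
orientation: [-179.9, 0.1, -138.6]
force: [0.6, -0.3, -1.6]
opening: 0.0281
gripper_force: 30.0
```

Request:
{"method": "move_arm", "body": {"moves": [2.0, 0, 0, 0.1, 0, 0, 0, 2.0, 0, 0, 0.05, 0, 0, 0, 2.0, 0, 0, 0, 0, 0, 0]}}

```text
clock: 14.2
tool_pos: [0.6199, -0.1305, 0.028]
orientation: [-180.0, 0.0, -138.6]
force: [0.9, 1.4, 0.5]
opening: 0.0278
gripper_force: 30.0
```

Request:
{"method": "move_arm", "body": {"moves": [5.0, 0, 0, 0, 0, 0, 0, 5.0, 0, 0, 0, 0, 0, 0, 5.0, 0, 0, 0, 0, 0, 0, 5.0, 0, 0, -3.0, 0, 0, 0, 5.0, 0, 0, -5.0, 0, 0, 0, 5.0, 0, 0, -4.0, 0, 0, 0, 5.0, 0, 0, 0, 0, 0, 0]}}

```text
clock: 14.9
tool_pos: [0.6234, -0.1308, 0.1546]
orientation: [-179.6, 0.4, -138.5]
force: [0.7, 0.1, -0.7]
opening: 0.0498
gripper_force: 0.0
```

Run:
```python
from h import *
look(.619,-.13,'w7.png',zmin=.025,r=.1) 
plan(.388,.311,.15)
```

```text
n 3489 zt 0.0400 bench -0.0004 c [ 619.6 -130.9] s [72.4 28. ] a 41.5
t 14.95 at [ 0.6217 -0.1305  0.1514] [-179.75    0.3  -138.57] open 0.0500 F 0.0 | shift cm before turn [-11.69  48.57   0.14] after turn [-11.69  48.57   0.14] rows 10.0 turn -0.000 (0.0 rows) J [  6.  20. -11.   0. -58. -54.]
```

Request:
{"method": "move_arm", "body": {"moves": [8.7, -1.05, 4.4, 0, 0, 0, 0, 8.7, -1.05, 4.4, 0, 0, 0, 0, 8.7, -1.05, 4.4, 0, 0, 0, 0, 8.7, -1.05, 4.4, 0, 0, 0, 0, 8.7, -1.05, 4.4, 0, 0, 0, 0, 8.7, -1.05, 4.4, 0, 0, 0, 0, 8.7, -1.05, 4.4, 0, 0, 0, 0, 8.7, -1.05, 4.4, 0, 0, 0, 0]}}

```text
clock: 15.75
tool_pos: [0.4483, 0.1901, 0.147]
orientation: [180.0, -0.1, -138.6]
force: [0.5, 0.3, 0.0]
opening: 0.0872
gripper_force: 0.0
```

Request:
{"method": "move_arm", "body": {"moves": [8.7, -1.05, 4.4, 0.5, 0, 0, 0, 8.7, -1.05, 4.4, 0.5, 0, 0, 0, 8.7, -1.2, 4.5, 0.5, 0, 0, 0, 8.7, 0, 0, 0, 0, 0, 0, 8.7, 0, 0, 0, 0, 0, 0]}}

```text
clock: 16.25
tool_pos: [0.3856, 0.311, 0.1317]
orientation: [-180.0, -0.1, -138.4]
force: [0.1, -0.5, 0.0]
opening: 0.0871
gripper_force: 0.0
```

Run:
```python
from h import *
p,C=look(.388,.311,'w8.png',zmin=.005,r=.06) 
Q=C[(C[...,2]>.014)&(C[...,2]<.021)&(np.hypot(C[...,0]-.388,C[...,1]-.311)<.045)]
print(cv2.minEnclosingCircle((Q[:,:2]*1000).astype(np.float32)))
Q=C[(C[...,2]>.0225)&(C[...,2]<.03)&(np.hypot(C[...,0]-.388,C[...,1]-.311)<.045)]
print(cv2.minEnclosingCircle((Q[:,:2]*1000).astype(np.float32)))
plan(.388,.311,.0185)
```

```text
n 4054 zt 0.0250 bench -0.0004 c [387.7 306.7] s [53.4 53.1] a 31.4
((387.8447570800781, 306.4301452636719), 27.22897720336914)
((387.7477111816406, 306.4322814941406), 18.526378631591797)
t 16.30 at [0.3861 0.3103 0.1319] [-1.7998e+02 -9.0000e-02 -1.3853e+02] open 0.0871 F 0.0 | shift cm before turn [-0.19 -0.07 11.34] after turn [-0.19 -0.07 11.34] rows 2.3 turn -0.000 (0.0 rows) J [  62.    9.  -30.   -0.  -51. -110.]
```

View pics/w8.png

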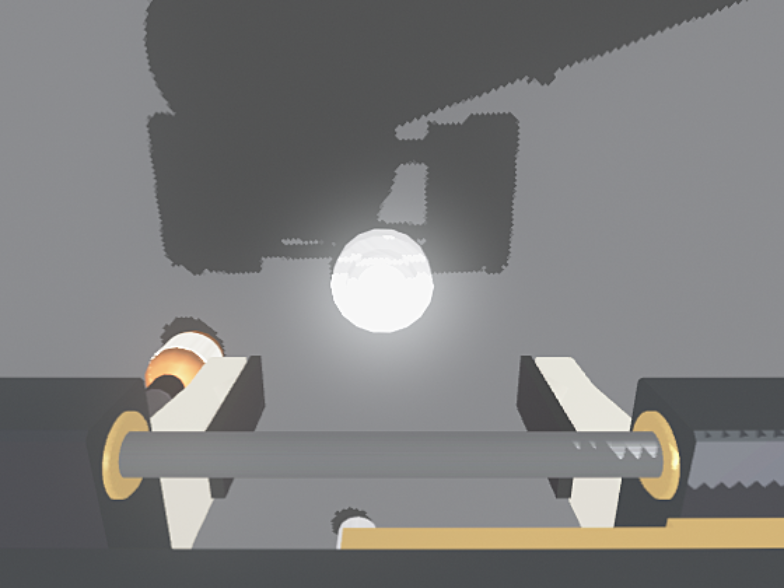

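The condenser is at (382,280), with its circle fits at 54 and 37 mm. The bottle is at (180,365), outside the left finger's path.

Request:
{"method": "move_arm", "body": {"moves": [8.7, 0.15, -0.4, 4.0, 0, 0, 0, 8.7, 0, 0, 4.0, 0, 0, 0, 8.7, 0, 0, 2.8, 0, 0, 0, 8.7, 0, 0, 0.5, 0, 0, 0, 8.7, 0, 0, 0, 0, 0, 0, 8.7, 0, 0, 0, 0, 0, 0]}}

```text
clock: 16.9
tool_pos: [0.389, 0.307, 0.0208]
orientation: [180.0, 0.1, -138.6]
force: [-0.0, 0.0, 0.4]
opening: 0.0869
gripper_force: 0.0
```

Request:
{"method": "move_arm", "body": {"moves": [4.0, 0, 0, 0.15, 0, 0, 0, 4.0, 0, 0, 0, 0, 0, 0, 4.0, 0, 0, 0, 0, 0, 0, 4.0, 0, 0, 0, 0, 0, 0, 4.0, 0, 0, 0, 0, 0, 0, 4.0, 0, 0, 0, 0, 0, 0, 4.0, 0, 0, 0, 0, 0, 0]}}

```text
clock: 17.6
tool_pos: [0.3882, 0.3068, 0.0183]
orientation: [180.0, 0.0, -138.6]
force: [-0.9, -0.2, 4.4]
opening: 0.0529
gripper_force: 30.0
```

Request:
{"method": "move_arm", "body": {"moves": [4.0, 0, 0, 0, 0, 0, 0, 4.0, 0, 0, -2.0, 0, 0, 0, 4.0, 0, 0, -4.0, 0, 0, 0, 4.0, 0, 0, -4.0, 0, 0, 0, 4.0, 2.6, -3.95, 0, 0, 0, 0, 4.0, 2.6, -3.95, 0, 0, 0, 0, 4.0, 2.6, -3.95, 0, 0, 0, 0, 4.0, 2.6, -3.95, 0, 0, 0, 0]}}

```text
clock: 18.4
tool_pos: [0.4142, 0.1176, 0.1179]
orientation: [180.0, -0.0, -138.5]
force: [2.1, 0.1, -2.2]
opening: 0.0532
gripper_force: 30.0
```

Request:
{"method": "move_arm", "body": {"moves": [4.0, 2.6, -3.95, 0, 0, 0, 0, 4.0, 2.6, -3.95, 0, 0, 0, 0, 4.0, 2.6, -3.95, 0, 0, 0, 0, 4.0, 2.6, -3.95, 0, 0, 0, 0, 4.0, 2.8, -4.0, 0, 0, 0, 0, 4.0, 0, 0, 0, 0, 0, 0, 4.0, 0, 0, 0, 0, 0, 0]}}

```text
clock: 19.1
tool_pos: [0.4459, -0.1179, 0.1174]
orientation: [179.9, -0.1, -138.8]
force: [-0.6, 0.7, -1.3]
opening: 0.0531
gripper_force: 30.0
```

Run:
```python
from h import *
plan(.4467,-.1173,.0235)
```

```text
t 19.10 at [ 0.4459 -0.1179  0.1174] [ 1.7995e+02 -6.0000e-02 -1.3882e+02] open 0.0531 F 30.0 | shift cm before turn [-0.1  -0.01  9.39] after turn [-0.1  -0.01  9.39] rows 1.9 turn -0.000 (0.0 rows) J [ 10.   7. -35.  -0. -48. -59.]
```

Request:
{"method": "move_arm", "body": {"moves": [4.0, -0.1, 0, 3.0, 0, 0, 0, 4.0, 0, 0, 3.0, 0, 0, 0, 4.0, 0, 0, 2.4, 0, 0, 0, 4.0, 0, 0, 0.5, 0, 0, 0, 4.0, 0, 0, 0.3, 0, 0, 0, 4.0, 0, 0, 0, 0, 0, 0, 4.0, 0, 0, 0.1, 0, 0, 0, 4.0, 0, 0, 0, 0, 0, 0]}}

```text
clock: 19.9
tool_pos: [0.448, -0.1156, 0.0259]
orientation: [-179.9, 0.1, -138.6]
force: [0.3, -0.0, -1.5]
opening: 0.0531
gripper_force: 30.0
```

Request:
{"method": "move_arm", "body": {"moves": [4.0, 0.1, 0, 0.15, 0, 0, 0, 4.0, 0, 0, 0, 0, 0, 0, 4.0, 0, 0, 0, 0, 0, 0]}}

```text
clock: 20.2
tool_pos: [0.4466, -0.1166, 0.0237]
orientation: [-180.0, 0.0, -138.6]
force: [-0.4, 0.1, -0.9]
opening: 0.0533
gripper_force: 30.0
```

Request:
{"method": "move_arm", "body": {"moves": [4.0, 0, 0, 0.05, 0, 0, 0, 4.0, 0, 0, 0, 0, 0, 0, 7.0, 0, 0, 0, 0, 0, 0, 7.0, 0, 0, 0, 0, 0, 0, 7.0, 0, 0, -3.0, 0, 0, 0, 7.0, 0, 0, -5.0, 0, 0, 0, 7.0, 0, 0, -4.0, 0, 0, 0, 7.0, 0, 0, 0, 0, 0, 0]}}

```text
clock: 21.0
tool_pos: [0.4502, -0.1164, 0.1485]
orientation: [-179.6, 0.4, -138.5]
force: [0.9, -0.6, -1.1]
opening: 0.0696
gripper_force: 0.0
```

Run:
```python
from h import *
p,C=look(.447,-.117,'w9.png',zmin=.015,r=.05)
plan(.536,.410,.15)
```

```text
n 3705 zt 0.0300 bench -0.0004 c [ 446.7 -116.8] s [53.5 53.3] a 0.8
t 21.05 at [ 0.4486 -0.1162  0.1459] [-179.79    0.31 -138.57] open 0.0700 F 0.0 | shift cm before turn [-41.37  33.67  -0.41] after turn [-41.37  33.67  -0.41] rows 10.7 turn -0.000 (0.0 rows) J [ 10.   5. -33.   0. -52. -59.]
```

View pics/w9.png

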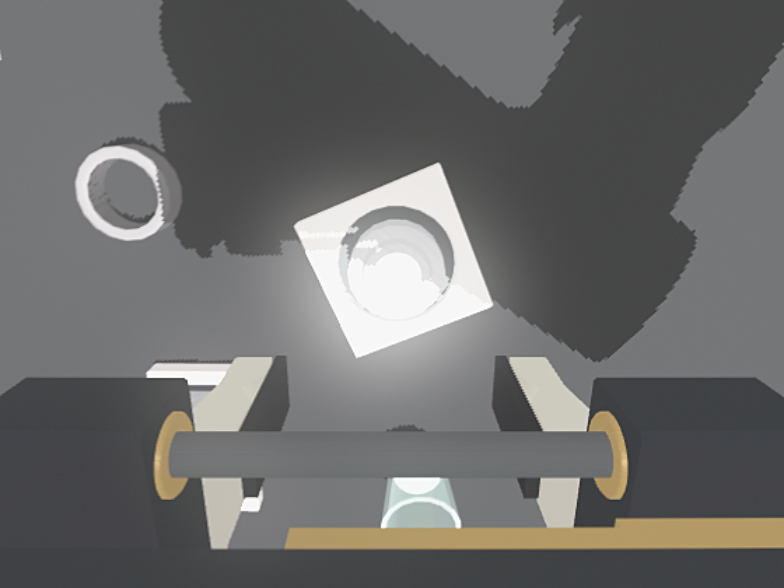

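The condenser is seated in its round pocket at (395,270), with its top at 29–30 mm. On to the objective.

Request:
{"method": "move_arm", "body": {"moves": [8.0, -3.75, 3.05, 0, 0, 0, 0, 8.0, -3.75, 3.05, 0, 0, 0, 0, 8.0, -3.75, 3.05, 0, 0, 0, 0, 8.0, -3.75, 3.05, 0, 0, 0, 0, 8.0, -3.75, 3.05, 0, 0, 0, 0, 8.0, -3.75, 3.05, 0, 0, 0, 0, 8.0, -3.75, 3.05, 0, 0, 0, 0, 8.0, -3.75, 3.05, 0, 0, 0, 0]}}

```text
clock: 21.85
tool_pos: [0.5096, 0.2667, 0.1417]
orientation: [180.0, -0.1, -138.6]
force: [1.1, -0.4, 0.2]
opening: 0.08
gripper_force: 0.0
```

Request:
{"method": "move_arm", "body": {"moves": [8.0, -3.75, 3.05, 0, 0, 0, 0, 8.0, -3.75, 3.05, 0, 0, 0, 0, 8.0, -3.75, 3.05, 0, 0, 0, 0, 8.0, 0, 0, 0, 0, 0, 0, 8.0, 0, 0, 0, 0, 0, 0]}}

```text
clock: 22.35
tool_pos: [0.5332, 0.4085, 0.1405]
orientation: [-180.0, -0.2, -138.5]
force: [-0.6, -0.9, -1.0]
opening: 0.0801
gripper_force: 0.0
```

Run:
```python
from h import *
p,C=look(.536,.41,zmin=.012,r=.05) 
for a,b in ((.005,.032),(.04,.046),(.046,.052)):
  Q=C[(C[...,2]>a)&(C[...,2]<b)&(np.hypot(C[...,0]-.536,C[...,1]-.41)<.045)]
  print(cv2.minEnclosingCircle((Q[:,:2]*1000).astype(np.float32)))
plan(.536,.41,.024)
```

```text
n 1133 zt 0.0483 bench -0.0004 c [535.  413.7] s [18.4 18.7] a 57.4
((534.7867431640625, 413.5543518066406), 13.34228229522705)
((534.7789306640625, 413.2290344238281), 9.920888900756836)
((534.6333618164062, 413.4701843261719), 7.305438995361328)
t 22.40 at [0.5333 0.4075 0.1411] [-179.98   -0.18 -138.57] open 0.0800 F 0.0 | shift cm before turn [-3.700e-01  1.000e-02  1.171e+01] after turn [-3.700e-01  1.000e-02  1.171e+01] rows 2.3 turn -0.000 (0.0 rows) J [  54.   24.   -7.   -0.  -59. -103.]
```

Request:
{"method": "move_arm", "body": {"moves": [8.0, -0.5, 0.35, 4.0, 0, 0, 0, 6.0, 0, 0, 4.0, 0, 0, 0, 5.0, 0, 0, 3.5, 0, 0, 0, 5.0, 0, 0, 0.6, 0, 0, 0, 5.0, 0, 0, 0, 0, 0, 0, 1.8, 0, 0, 0, 0, 0, 0, 1.8, 0, 0, 0, 0, 0, 0, 1.8, 0, 0, 0, 0, 0, 0]}}

```text
clock: 23.2
tool_pos: [0.5362, 0.4147, 0.024]
orientation: [180.0, 0.2, -138.6]
force: [0.1, -0.2, 0.5]
opening: 0.0316
gripper_force: 0.0
```

Request:
{"method": "move_arm", "body": {"moves": [1.8, 0, 0, 0, 0, 0, 0, 1.8, 0, 0, 0, 0, 0, 0, 1.8, 0, 0, 0, 0, 0, 0]}}

```text
clock: 23.5
tool_pos: [0.5359, 0.4146, 0.0235]
orientation: [180.0, 0.1, -138.6]
force: [-1.5, -0.2, 7.5]
opening: 0.0251
gripper_force: 30.0
```

Request:
{"method": "move_arm", "body": {"moves": [1.8, 0, 0, -2.0, 0, 0, 0, 1.8, 0, 0, -4.0, 0, 0, 0, 1.8, 0, 0, -4.0, 0, 0, 0, 1.8, 3.25, -3.4, -0.2, 0, 0, 0, 1.8, 3.25, -3.4, 0, 0, 0, 0, 1.8, 3.25, -3.4, 0, 0, 0, 0, 1.8, 3.25, -3.4, 0, 0, 0, 0, 1.8, 3.25, -3.4, 0, 0, 0, 0]}}

```text
clock: 24.3
tool_pos: [0.5255, 0.1772, 0.1242]
orientation: [180.0, 0.0, -138.6]
force: [0.6, 0.6, -0.5]
opening: 0.0253
gripper_force: 30.0
```

Request:
{"method": "move_arm", "body": {"moves": [1.8, 3.25, -3.4, 0, 0, 0, 0, 1.8, 3.25, -3.4, 0, 0, 0, 0, 1.8, 3.25, -3.4, 0, 0, 0, 0, 1.8, 3.25, -3.4, 0, 0, 0, 0, 1.8, 3.25, -3.4, 0, 0, 0, 0, 1.8, 3.25, -3.4, 0, 0, 0, 0, 1.8, 3.25, -3.4, 0, 0, 0, 0, 1.8, 3.25, -3.4, 0, 0, 0, 0]}}

```text
clock: 25.1
tool_pos: [0.5106, -0.1988, 0.1243]
orientation: [-180.0, 0.0, -138.6]
force: [1.7, 0.4, -1.6]
opening: 0.0249
gripper_force: 30.0
```

Request:
{"method": "move_arm", "body": {"moves": [1.8, 3.25, -3.4, 0, 0, 0, 0, 1.8, 3.25, -3.4, 0, 0, 0, 0, 1.8, 3.25, -3.4, 0, 0, 0, 0, 1.8, 0.3, -0.2, 0, 0, 0, 0, 1.8, 0, 0, 0, 0, 0, 0, 1.8, 0, 0, 0, 0, 0, 0]}}

```text
clock: 25.7
tool_pos: [0.5042, -0.3409, 0.1238]
orientation: [180.0, -0.0, -138.6]
force: [-0.1, -0.2, -1.2]
opening: 0.0249
gripper_force: 30.0
```

Run:
```python
from h import *
p,d,m=snap('wrist'); save(p,'w10.png',1.4)
plan(.5007,-.3922,.0285)
```

```text
t 25.75 at [ 0.5044 -0.3405  0.124 ] [ 179.98    0.   -138.54] open 0.0250 F 30.0 | shift cm before turn [ 3.7  -3.63  9.55] after turn [ 3.7  -3.63  9.55] rows 2.2 turn -0.000 (0.0 rows) J [-16.  20. -16.  -0. -54. -33.]
```

View pics/w10.png

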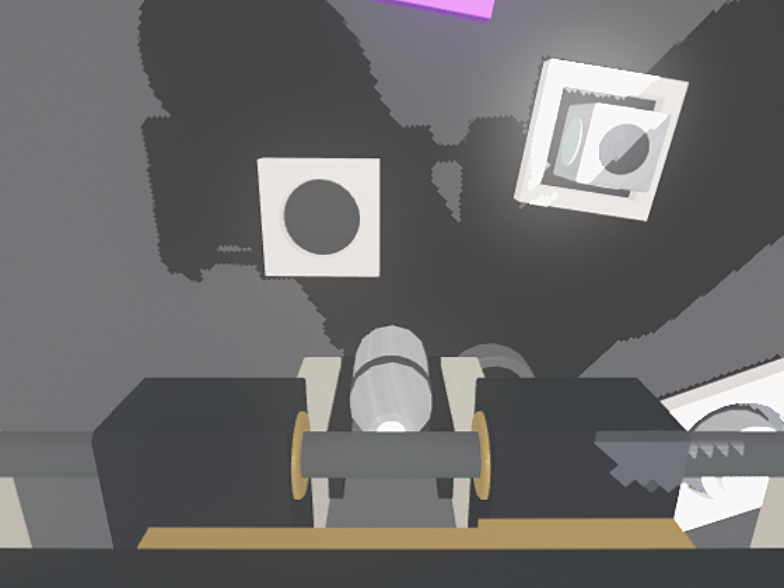

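The objective is held at (390,380), appearing upright. rest_small_round is at (320,217), about 5 cm further on.

Request:
{"method": "move_arm", "body": {"moves": [1.8, 1.85, -1.8, 0, 0, 0, 0, 1.8, 1.85, -1.8, 0, 0, 0, 0, 1.8, 0, 0, 0, 0, 0, 0, 1.8, 0, 0, 0, 0, 0, 0, 1.8, 0, 0, 0, 0, 0, 0]}}

```text
clock: 26.25
tool_pos: [0.5008, -0.3916, 0.1242]
orientation: [180.0, 0.0, -138.5]
force: [1.0, -0.1, -1.1]
opening: 0.0248
gripper_force: 30.0
```

Run:
```python
from h import *
p,d,m=snap('wrist'); C=cloud(d,m)
for a,b in ((.101,.116),(.118,.123),(.14,.15)):
  Q=C[(d>0)&(C[...,2]>a)&(C[...,2]<b)&(np.hypot(C[...,0]-.5007,C[...,1]+.3922)<.016)]
  if len(Q)>5: print(a,len(Q),cv2.minEnclosingCircle((Q[:,:2]*1000).astype(np.float32)),np.round(Q.mean(0),4))
plan(.5007,-.3922,.0285)
```

```text
0.101 598 ((496.594482421875, -395.3357849121094), 13.423219680786133) [ 0.4922 -0.3991  0.1088]
0.118 271 ((495.3818359375, -397.0312194824219), 13.502204895019531) [ 0.4927 -0.3994  0.1204]
0.14 1420 ((498.1102294921875, -394.5371398925781), 14.371685028076172) [ 0.4963 -0.3957  0.145 ]
t 26.30 at [ 0.5008 -0.3917  0.1243] [-1.8000e+02  1.0000e-02 -1.3851e+02] open 0.0249 F 30.0 | shift cm before turn [ 0.04 -0.03  9.58] after turn [ 0.04 -0.03  9.58] rows 1.9 turn -0.000 (0.0 rows) J [-20.  22. -13.  -0. -55. -28.]
```

Request:
{"method": "move_arm", "body": {"moves": [1.8, 0, 0, 3.0, 0, 0, 0, 1.8, 0, 0, 3.0, 0, 0, 0, 1.8, 0, 0, 2.4, 0, 0, 0, 1.8, 0, 0, 0.6, 0, 0, 0, 1.8, 0, 0, 0.4, 0, 0, 0, 1.8, 0, 0, 0, 0, 0, 0, 1.8, 0, 0, 0.1, 0, 0, 0, 1.8, 0, 0, 0, 0, 0, 0]}}

```text
clock: 27.1
tool_pos: [0.5012, -0.3932, 0.0302]
orientation: [-179.9, 0.0, -138.6]
force: [0.1, -0.7, -1.5]
opening: 0.0249
gripper_force: 30.0
```

Request:
{"method": "move_arm", "body": {"moves": [1.8, 0, 0, 0.1, 0, 0, 0, 1.8, 0, 0, 0, 0, 0, 0, 1.8, 0, 0, 0, 0, 0, 0]}}

```text
clock: 27.4
tool_pos: [0.5008, -0.3931, 0.0285]
orientation: [-180.0, 0.0, -138.6]
force: [-0.5, -0.1, 2.0]
opening: 0.0251
gripper_force: 30.0
```

Contact felt (Fz +2). Releasing.

Request:
{"method": "move_arm", "body": {"moves": [5.0, 0, 0, 0, 0, 0, 0, 5.0, 0, 0, 0, 0, 0, 0, 5.0, 0, 0, 0, 0, 0, 0, 5.0, 0, 0, -3.0, 0, 0, 0, 5.0, 0, 0, -5.0, 0, 0, 0, 5.0, 0, 0, -4.0, 0, 0, 0, 5.0, 0, 0, 0, 0, 0, 0, 5.0, 0, 0, 0, 0, 0, 0]}}

```text
clock: 28.2
tool_pos: [0.5011, -0.3931, 0.1495]
orientation: [-179.9, 0.1, -138.6]
force: [-0.1, 1.0, 0.2]
opening: 0.0501
gripper_force: 0.0
```

```bash
python3 - <<'E'
from h import *
p,C=look(.5007,-.3922,zmin=.02,r=.03,top=.005)
look(.381,-.313,zmin=.025) 
p,d,m=snap('top'); np.savez('top.npz',p=p,d=d); save(p[120:300,120:460],'fin.png',2.2)
E
python3 seg.py | egrep 'bottle|beaker'
```

```text
n 1072 zt 0.0535 bench -0.0004 c [ 499.8 -394.4] s [15.3 15.9] a 20.7
n 2814 zt 0.0417 bench -0.0004 c [ 382.2 -313.5] s [34.4 35.5] a 33.1
bottle 111 ztop 0.059 rect c [493.6 254.9] s [20.2 14.2] a 88.1 mean [493.9 254.3] R 556
beaker 115 ztop 0.059 rect c [544.6  -9.8] s [46.  42.7] a 87.0 mean [547.5 -10. ] R 545
```

View pics/fin.png

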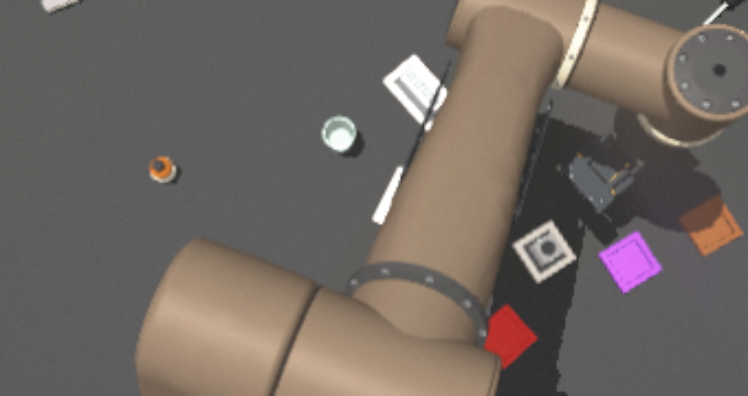

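The cube is at (545,248) and the carrier at (415,85), each in its rest; the arm hides the other two here. The wrist camera puts the objective's top at 53 mm, so it is seated. The bottle and beaker haven't moved.

```bash
python3 -c "
from plant import ctrl
print(ctrl.close_job())"
```

```text
the job is handed in; nothing more can be done
None
```

I placed all four optical parts upright in their matching white rests, let go of them and handed the job in at about 28 s; the beaker and oil bottle have not moved, but the hand-in returned no verdict.

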